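# Uncover a relay socket and hold the relay ready above it

## Task

Lift the dust cap off the relay socket by its knob and hang it by its wire loop on the arm of the hook stand, and let go of it. Then pick up the relay, carry it across over the things in between, and finish holding it, still gripped, upright and still, centred above the socket's recess and turned so that its long side runs with the recess's long side, with a gap of about 15 mm under it, so that the fit can be checked before it is plugged in. The relay must never touch the socket, and the pump bottle, carton, screwdriver and wire-wool tin must be left standing or lying where they are.

Things in the scene. Friction and masses are not known exactly. Their poses are not given: they have to be found in the camera images.
- relay_mid (a point): Centre (half-way up) of the relay, a loose upright block with a clear/white cover and a dark foot, 22 mm (its x) by 28 mm (its y) by 38 mm high (its z), about 35 g, standing on the bench right of the vice; its foot is 19 mm below this point. Either way round (half a turn) is equally good.
- relay: The same relay; origin at the centre of its underside.
- socket_mouth (a point): Centre of the recess of the relay socket, at the level of its rim, 34 mm above the bench; z up, x along the socket's length (92 mm), y along the recess's long side. The recess is 24 mm (x) by 30 mm (y) and 10 mm deep, in a raised grey middle block 36 mm (x) by 42 mm (y); lower screw-terminal shoulders 18 mm high lie on both sides in x. The socket is fixed to the bench; at the start the dust cap sits over its middle block.
- relay_socket: The same socket; origin on the bench below its centre.
- cap_knob (a point): Middle of the knob of the dust cap: an upright black block 14 mm by 14 mm by 28 mm high, from 14 mm below to 14 mm above this point, to be pinched from above. z up, y along the top bar of the loop. The cap is loose, about 60 g, 100 mm high in all.
- cap_loop (a point): Middle of the underside of the loop's top bar, 20 mm below cap_knob. The loop is a 6 mm steel wire arch under the knob, standing in the cap's y-z plane; its opening is 36 mm wide (y) and 51 mm high, from this point down to the roof of the cap. An arm that enters it along the cap's x axis carries the cap.
- dust_cap: The same cap; origin at the centre of its open underside: a grey plastic cap 46 mm (x) by 52 mm (y), 15 mm high, that goes 12 mm down over the socket's middle block with 2 mm play; lift it straight up. Its y is the socket's y at the start.
- hook_seat (a point): Middle of the top of the hook stand's level arm, 174 mm above the bench. The arm is 8 mm thick and runs along this frame's x axis: from the upright post (16 mm thick, 190 mm high, 40 mm away in +x) out to an upturned tip 40 to 48 mm away in -x, whose top is 22 mm above this point; the free end points in -x, roughly toward the robot. y is across the arm.
- hook_stand: The same stand, fixed to the bench; origin on the bench below its post, on a round foot 100 mm across.
- pump_bottle_mid (a point): Centre of a loose white pump bottle, 62 mm across, 123 mm high, standing between the relay and the socket: leave alone.
- carton_mid (a point): Low centre (40 mm up) of a loose open cardboard box, 59 by 52 by 92 mm high, standing between the relay and the socket: leave alone.
- driver_mid (a point): Centre of a loose screwdriver with a blue handle, 173 mm long, 26 mm thick, lying between socket and hook stand: leave alone.
- wool_tin_mid (a point): Centre of a loose round black tin of brass wire wool, 58 mm across, 37 mm high, near the back: leave alone.

How it is judged:
On the way:
1. the dust cap hangs by its loop on the arm of the hook stand, let go (x of cap_loop in the frame of hook_seat between -0.036 and 0.038 m and y of cap_loop in the frame of hook_seat between -0.014 and 0.014 m and z of cap_loop in the frame of hook_seat between -0.008 and 0.01 m and contact force between the fingers and dust_cap below 0.05 N and contact force between dust_cap and hook_stand above 0.1 N and linear speed of dust_cap below 0.06 m/s), for 0.3 s.
At the end, for the whole second after the job is handed in: The cap hangs free by its loop on the hook's arm; the relay is held in the fingers, still, upright and square with the recess within 0.13 rad (either way round), within 6 mm of its centre sideways, its underside 4 to 27 mm above the socket's rim and not touching it (all of step 1 and horizontal distance between relay_mid and socket_mouth below 0.006 m and z of relay_mid in the frame of socket_mouth between 0.023 and 0.046 m and angle between relay_mid's own z axis and vertical below 0.13 rad and angle between the y axis of relay_mid and the y axis of socket_mouth, either way round below 0.13 rad and contact force between relay and relay_socket below 0.05 N and contact force between the fingers and relay above 0.5 N and linear speed of relay below 0.02 m/s); the arm keeps its last pose, push and grip.
It fails at once if the relay touches the socket (contact force between relay and relay_socket above 0.3 N).
It fails at once if the pump bottle, carton, screwdriver or tin is shifted more than 25 mm (distance of any of pump_bottle_mid, carton_mid, driver_mid, wool_tin_mid from where it was at the start of the episode above 0.025 m).
It also fails if it takes over 62 s, if anything falls off the work surface, if the arm or the gripper's body presses on something with over 40 N, if the wrist force passes 120 N, or if a joint passes its speed limit or range.

## Robot

A 7-joint arm with a two-finger parallel gripper is mounted at the origin on a cart in front of the work surface, level with it; the furniture and walls round the work are solid. World frame = base frame: x ahead of the robot, y to its left, z up, the work surface at z = 0. Lengths are in m, angles in rad, forces in N, time in s.
With the tool pointing down it reaches from about 0.425 to 0.925 m from the base axis. Payload 6.8 kg.
Tool frame: the origin (TCP) lies midway between the tips of the shut fingers; the grasp point (between the pads) lies 19 mm behind it; z points along the fingers, y is the line along which they close (so a half turn about z gives the same grasp; the last joint's range is limited). The gripper opens to 85 mm and grips with 20 to 120 N. Pads are 22 mm wide; open, the fingers measure 114 mm over their backs; the gripper's body (76 mm by 85 mm) begins 54 mm behind the grasp point. The pads swing forward as they close: fully open they stand 13 mm farther back than shut.
Start: joints at [-1.267, 0.477, 0.022, 1.555, -0.011, 1.109, -0.083], TCP at [0.27, 0.619, 0.231] pointing down, gripper open.
Joint ranges: [-2.96, 2.96], [-0.34, 2.1], [-1.41, 1.46], [0.24, 2.44], [-1.37, 4.51], [0.17, 1.92], [-2.96, 2.96]. Speed limits (rad/s): [2.39, 2.39, 3.14, 3.14, 3.14, 3.14, 3.14].

## Interface

Orientations are given as a unit quaternion [w, x, y, z].
In Python, from station import bot gives the robot as it stands.
- The arm moves only by the tool jog_arm, never from a script. Its argument "rows" is a list of rows, each an object of numbers: "fingers": the finger opening in mm, from 0 to 85.4; "x", "y", "z": the shift along the tool's x, y, z in mm; "ax", "ay", "az": the turn, a rotation vector about the tool's x, y, z in degrees. A call has exactly 8 rows; each row shifts and turns the commanded pose from where the row before left it, along the tool's axes as they then stand; what a row does not reach is not made up. A row lasts 1/10 s, in which the tool goes at most 50 mm and 8.59 degrees, less where a joint would pass 70% of its speed; a pose out of reach is approached as far as the arm can. A call with a gripper value outside its range is refused whole. The fingers move at their own pace and stop on an object; "force" is the grip in N (left out, the last holds). Time passes only in rows, so rows that do not move let the fingers close, or fill a call up. It gives the time, the measured TCP pose, the force, the opening and the grip force at its end, in the units of the state.
- bot.get_obs(): the state, without advancing time (a new reading comes with each control period).
- bot.read_camera(name): name is "scene" or "top"; returns a dict with "pixels" (384x512x3 uint8, red, green, blue), "vertical_fov" (degrees; the focal length in pixels is half the picture's height over the tangent of half this angle, whatever the lens; pixels are square), "cx", "cy" (the principal point, pixels), "world_from_camera" (4x4, takes a point from camera to world coordinates). Camera axes: x right, y down, z forward; pixel columns grow to the right and rows downward; lengths in m; the calibration is good to about 2 mm. A picture is of the moment at which its call begins. There is no depth.
- bot.hand_in(): hands the job in; it is judged then, once.
The state is a dict: "t": time; "q": joint angles; "joint_vel": joint speeds; "joint_torque": joint torques, N m; "eef_pos": TCP position; "tool_rot": TCP orientation; "contact_force": force on the tool from outside, world axes, zero at the start; "torque": the same for the moment, N m; "gripper_width": opening from 0.0 (shut) to 1.0 (fully open); "grasp_force": force on a finger pad.
Only numpy, scipy, OpenCV 4.12 (cv2) and the standard library are available. Lean on these libraries where they do the work, as an engineer would, in place of code of your own. Each camera call takes 0.05 s, during which the arm holds its last target. There are 200 camera calls.

## Working session

There is one attempt and no reset: what is moved stays moved. The work goes in short steps, Python scripts to look and compute and a tool call to move; the robot and the scene stay as the last step left them, time stands still between calls to the robot, and variables do not carry over. Pictures are saved under pics/ and viewed, at most 10 in all, crops included, and the job is handed in when it is done.

Besides the shell and the picture viewer there is one more tool, called by a JSON object that holds its "api" and its "payload". jog_arm: Moves the arm, as the interface text tells. Its arguments: {"type":"object","properties":{"rows":{"type":"array","items":{"type":"object","properties":{"fingers":{"type":"number"},"x":{"type":"number"},"y":{"type":"number"},"z":{"type":"number"},"ax":{"type":"number"},"ay":{"type":"number"},"az":{"type":"number"}}}},"force":{"type":"number"}},"required":["rows"]}

```bash
mkdir -p pics; ls; python3 - <<'E'
from station import bot
import cv2,numpy as np
o=bot.get_obs();print(o['t'],o['eef_pos'],o['tool_rot'],o['gripper_width'])
for n in('scene','top'):
    c=bot.read_camera(n);cv2.imwrite(f'pics/{n}0.png',c['pixels'][...,::-1]);np.savez(f'pics/{n}0.npz',**c)
    print(n,c['vertical_fov'],c['cx'],c['cy'],np.round(c['world_from_camera'],4).tolist())
E
```

```text
pics
0.0 [0.26997234 0.6180388  0.2303213 ] [-1.03980017e-04  2.04436188e-01  9.78879493e-01 -8.79257521e-04] 0.9992893836653471
scene 42.460112100633125 256.34180842573755 202.95518262064698 [[0.8362, -0.2889, 0.4662, -0.0704], [-0.5483, -0.4563, 0.7008, -0.9537], [0.0103, -0.8416, -0.54, 0.8388], [0.0, 0.0, 0.0, 1.0]]
top 57.099806132392565 257.00233330525765 189.87466893381975 [[0.0268, -0.9899, 0.1395, 0.3661], [-0.9996, -0.0264, 0.0049, -0.0528], [-0.0012, -0.1396, -0.9902, 1.1981], [0.0, 0.0, 0.0, 1.0]]
```

View pics/scene0.png

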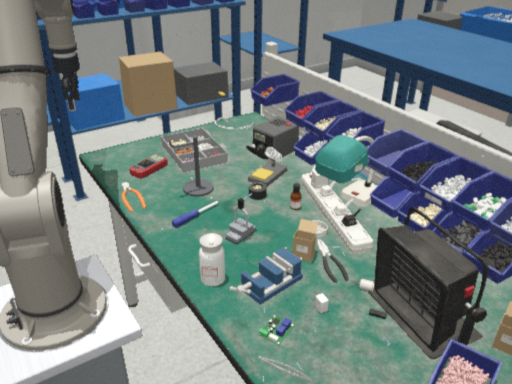

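View pics/top0.png

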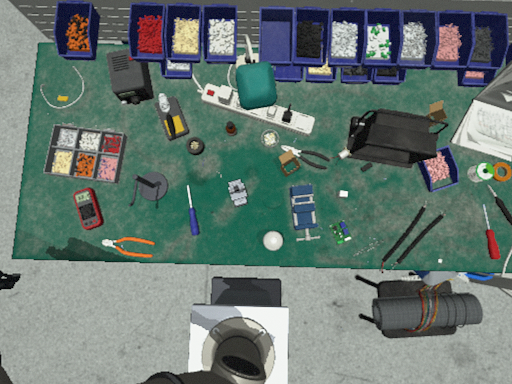

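The scene view shows the capped socket at about (240,228), the relay at (321,302), the hook stand at (198,165), the bottle at (212,260) and the carton at (305,240). In the top view the socket is at (238,192), the relay at (343,194) and the stand at (150,185). I'll enlarge these with one composite.

```bash
python3 - <<'E'
import cv2,numpy as np
s=cv2.imread('pics/scene0.png');t=cv2.imread('pics/top0.png')
def c(im,x,y,w=40,h=44):
    return cv2.resize(im[y:y+h,x:x+w],(266,294),interpolation=cv2.INTER_CUBIC)
a=np.hstack([c(s,220,197),c(s,302,280),c(s,178,130,60,68)])
b=np.hstack([c(t,218,170),c(t,324,172),c(t,125,162,50,55)])
cv2.imwrite('pics/comp0.png',np.vstack([a,b]))
E
```

```text
(no output)
```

View pics/comp0.png

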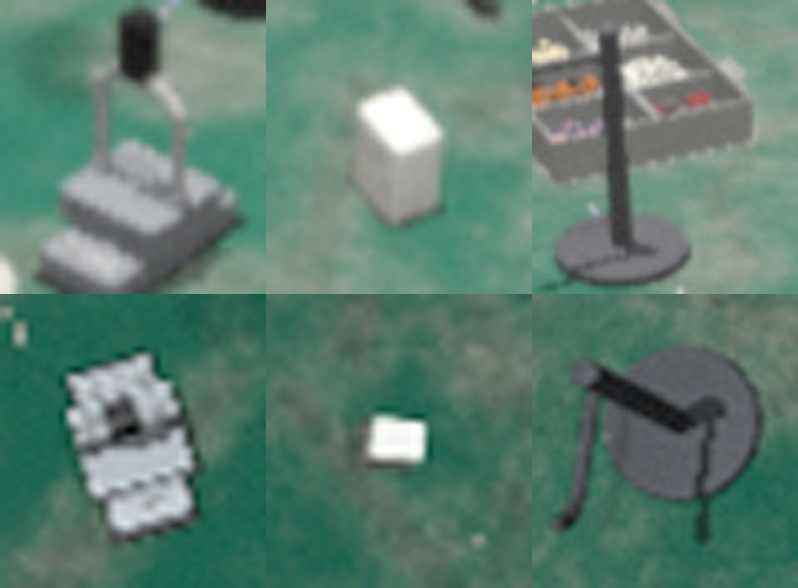

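The composite shows these pixel positions. Scene view:
- Knob centre: about (240.8,203.7)
- Relay top face: about (322,298)

Top view:
- Knob: about (236.5,187)
- Relay top: (343.7,194)
- Hook post top: (135.3,176)
- Hook arm tip: (130.6,205)

Next I'll measure these numerically.

```bash
cat > h.py <<'E'
import numpy as np,cv2
def load(n): return dict(np.load(f'pics/{n}.npz'))
def ray(c,u,v):
    f=c['pixels'].shape[0]/2/np.tan(np.radians(c['vertical_fov'])/2);M=c['world_from_camera']
    d=M[:3,:3]@np.array([(u-c['cx'])/f,(v-c['cy'])/f,1]);return M[:3,3],d/np.linalg.norm(d)
def plane(c,u,v,z):
    o,d=ray(c,u,v);return o+d*(z-o[2])/d[2]
def tri(a,pa,b,pb):
    (o,d),(p,e)=ray(a,*pa),ray(b,*pb)
    s=np.linalg.lstsq(np.c_[d,-e],p-o,rcond=None)[0];x,y=o+d*s[0],p+e*s[1]
    return (x+y)/2,np.linalg.norm(x-y)
def proj(c,P):
    f=c['pixels'].shape[0]/2/np.tan(np.radians(c['vertical_fov'])/2);M=c['world_from_camera']
    q=M[:3,:3].T@(np.array(P)-M[:3,3]);return np.array([c['cx']+f*q[0]/q[2],c['cy']+f*q[1]/q[2]])
def comp(m,x0,x1,y0,y1):
    w=np.zeros_like(m,np.uint8);w[y0:y1,x0:x1]=m[y0:y1,x0:x1];n,l,st,ce=cv2.connectedComponentsWithStats(w)
    i=1+np.argmax(st[1:,4]);return l==i,ce[i],st[i]
E
python3 - <<'E'
from h import *
np.set_printoptions(precision=4,suppress=True)
s,t=load('scene0'),load('top0')
sp,tp=s['pixels'].astype(int),t['pixels'].astype(int)
m,cs,st=comp(sp.max(2)<60,230,252,195,212);print('knob scene',cs,st)
m,ct,st=comp(tp.max(2)<75,230,244,182,194);print('knob top',ct,st)
print('knob tri (scene centre vs top top)',tri(s,cs,t,ct),plane(s,*cs,.108),plane(t,*ct,.122))
# relay
m,cr,st=comp(tp.min(2)>190,332,356,184,204);print('relay top',cr,st,plane(t,*cr,.038))
r=cv2.minAreaRect(cv2.findContours(m.astype(np.uint8),0,2)[0][0]);b=cv2.boxPoints(r)
B=np.array([plane(t,*p,.038) for p in b]);print('relay box edges',np.diff(np.r_[B,B[:1]],axis=0)[:,:2])
m,c2,st=comp(sp.min(2)>205,312,332,285,306);print('relay scene',c2,st,plane(s,*c2,.038))
# socket length
g=(tp.min(2)>95)&(tp.max(2)-tp.min(2)<45)
m,c,st=comp(g,222,252,174,208);r=cv2.minAreaRect(np.argwhere(m)[:,::-1].astype(np.float32));b=cv2.boxPoints(r)
B=np.array([plane(t,*p,.025) for p in b]);print('socket',r,B.mean(0),np.diff(np.r_[B,B[:1]],axis=0)[:,:2])
P=plane(t,135.3,176.2,.19);T=plane(t,130.6,205.2,.196);print('post',P,'tip',T,np.linalg.norm((P-T)[:2]))
# foot disc
g=(tp.max(2)<110)&(tp.max(2)-tp.min(2)<22)
m,c,st=comp(g,137,172,168,205);e=cv2.minEnclosingCircle(np.argwhere(m)[:,::-1].astype(np.float32));print('disc',e,plane(t,*e[0],.005))
# post top, scene
print('post scene top',plane(s,178+607/4.43-532/4.43,130+32/4.32,.19))
for n,uv,z in(('bottle',(273,241),.123),('carton',(289,161),.09),('driver',(193,213),.013),('tin',(195.5,146),.037)):print(n,plane(t,*uv,z))
E
```

```text
knob scene [240.0732 203.6341] [238 200   5   9  41]
knob top [236.5 190. ] [235 189   4   3   8]
knob tri (scene centre vs top top) (array([0.519 , 0.0157, 0.1084]), np.float64(0.0035680458050644085)) [0.5211 0.0157 0.108 ] [0.5156 0.0157 0.122 ]
relay top [343.5122 193.1951] [340 191   8   6  41] [ 0.526  -0.3339  0.038 ]
relay box edges [[ 0.0006 -0.0232]
 [-0.0167  0.0001]
 [-0.0006  0.0232]
 [ 0.0167 -0.0001]]
relay scene [321.7746 297.8169] [316 294  12   9  71] [ 0.526  -0.3353  0.038 ]
socket ((237.35850524902344, 192.2547149658203), (25.136981964111328, 16.20854377746582), 74.05460357666016) [0.5217 0.0187 0.025 ] [[ 0.0166 -0.052 ]
 [-0.0813 -0.0258]
 [-0.0163  0.0515]
 [ 0.081   0.0262]]
post [0.5387 0.3064 0.19  ] tip [0.4535 0.3113 0.196 ] 0.0853596814016715
disc ((151.39999389648438, 183.60000610351562), 16.772693634033203) [0.5462 0.3152 0.005 ]
post scene top [0.5345 0.2989 0.19  ]
bottle [ 0.3632 -0.0998  0.123 ]
carton [ 0.6184 -0.1474  0.09  ]
driver [0.4488 0.1661 0.013 ]
tin [0.6739 0.165  0.037 ]
```

{"api": "jog_arm", "payload": {"rows": [{"x": -34, "y": -33, "z": -4, "fingers": 50}, {"x": -34, "y": -33, "z": -4, "fingers": 50}, {"x": -34, "y": -33, "z": -4, "fingers": 50}, {"x": -34, "y": -33, "z": -4, "fingers": 50}, {"x": -34, "y": -33, "z": -4, "fingers": 50}, {"x": -34, "y": -33, "z": -4, "fingers": 50}, {"x": -34, "y": -33, "z": -4, "fingers": 50}, {"x": -34, "y": -33, "z": -4, "fingers": 50}], "force": 40}}

```text
invalid input
```

{"api": "jog_arm", "payload": {"rows": [{"x": -33, "y": -31}, {"x": -33, "y": -31}, {"x": -33, "y": -31}, {"x": -33, "y": -31}, {"x": -33, "y": -31}, {"x": -33, "y": -31}, {"az": -8}, {"az": -8}]}}

```text
invalid input
```

{"api": "jog_arm", "payload": {"rows": [{"az": -8.5}, {"az": -8.5}, {"az": -8}, {"z": 15}, {"z": 15}, {"z": 10}, {"z": 0}, {"z": 0}]}}

```text
invalid input
```

```bash
cat >> h.py <<'E'
from scipy.spatial.transform import Rotation as R
def rot(o): q=o['tool_rot'];return R.from_quat(q,scalar_first=True)
def yaw(o): y=rot(o).as_matrix()[:,1];return np.degrees(np.arctan2(y[1],y[0]))
def to(o,P): return rot(o).inv().apply(np.array(P)-o['eef_pos'])*1000
E
python3 - <<'E'
from station import bot
from h import *
np.set_printoptions(precision=4,suppress=True)
o=bot.get_obs();print(o['t'],o['eef_pos'],rot(o).as_matrix()[:,2],yaw(o),o['q'],o['gripper_width']*85.4)
ims=[]
for n in('scene','top'):
    c=bot.read_camera(n);np.savez(f'pics/{n}1.npz',**c);p=c['pixels'][...,::-1];print(n,proj(c,o['eef_pos']))
    x,y,w,h=(205,150,66,80) if n=='scene' else (200,150,70,84)
    ims.append(cv2.resize(p[y:y+h,x:x+w],(400,484) if 0 else (w*6,h*6 if n=='scene' else h*6)))
H=max(i.shape[0] for i in ims);ims=[cv2.copyMakeBorder(i,0,H-i.shape[0],0,0,0) for i in ims]
cv2.imwrite('pics/c1.png',cv2.resize(np.hstack(ims),(800,int(800*H/816))))
E
```

```text
0.1 [0.27   0.6181 0.2304] [-0.0006 -0.0015 -1.    ] 66.40350142483975 [-1.2671  0.4777  0.0224  1.5563 -0.0115  1.1093 -0.0831] 85.31229466947306
scene [ 74.8228 108.521 ]
top [  6.8567 268.9474]
```

View pics/c1.png

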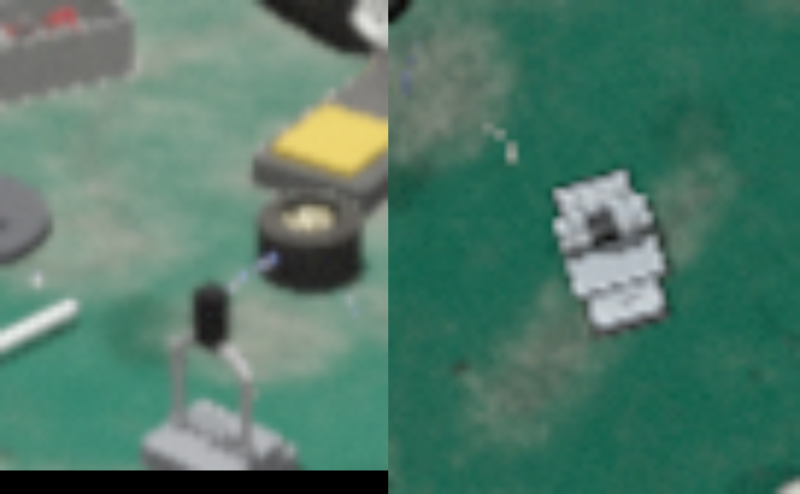

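The moves were refused as invalid, so nothing moved, and the picture shows the cap unchanged with its knob at about (240,203) in the scene view. I'll fill in every field.

{"api": "jog_arm", "payload": {"rows": [{"x": -34, "y": -33, "z": -4, "ax": 0, "ay": 0, "az": 0, "fingers": 50}, {"x": -34, "y": -33, "z": -4, "ax": 0, "ay": 0, "az": 0, "fingers": 50}, {"x": -34, "y": -33, "z": -4, "ax": 0, "ay": 0, "az": 0, "fingers": 50}, {"x": -34, "y": -33, "z": -4, "ax": 0, "ay": 0, "az": 0, "fingers": 50}, {"x": -34, "y": -33, "z": -4, "ax": 0, "ay": 0, "az": 0, "fingers": 50}, {"x": -34, "y": -33, "z": -4, "ax": 0, "ay": 0, "az": 0, "fingers": 50}, {"x": -34, "y": -33, "z": -4, "ax": 0, "ay": 0, "az": 0, "fingers": 50}, {"x": -34, "y": -33, "z": -4, "ax": 0, "ay": 0, "az": 0, "fingers": 50}], "force": 40}}

```text
t: 1.0
eef_pos: [0.4141, 0.2658, 0.2635]
tool_rot: [0.0, 0.204, 0.979, 0.0]
contact_force: [0.9, 0.7, -0.2]
gripper_width: 0.589
grasp_force: 0.0
```

{"api": "jog_arm", "payload": {"rows": [{"x": -33, "y": -31, "z": 0, "ax": 0, "ay": 0, "az": 0, "fingers": 50}, {"x": -33, "y": -31, "z": 0, "ax": 0, "ay": 0, "az": 0, "fingers": 50}, {"x": -33, "y": -31, "z": 0, "ax": 0, "ay": 0, "az": 0, "fingers": 50}, {"x": -33, "y": -31, "z": 0, "ax": 0, "ay": 0, "az": 0, "fingers": 50}, {"x": -33, "y": -31, "z": 0, "ax": 0, "ay": 0, "az": 0, "fingers": 50}, {"x": -33, "y": -31, "z": 0, "ax": 0, "ay": 0, "az": 0, "fingers": 50}, {"x": 0, "y": 0, "z": 0, "ax": 0, "ay": 0, "az": -8, "fingers": 50}, {"x": 0, "y": 0, "z": 0, "ax": 0, "ay": 0, "az": -8, "fingers": 50}]}}

```text
t: 1.8
eef_pos: [0.521, 0.0162, 0.2632]
tool_rot: [-0.0, 0.065, 0.998, -0.0]
contact_force: [0.4, -0.3, 0.8]
gripper_width: 0.587
grasp_force: 0.0
```

{"api": "jog_arm", "payload": {"rows": [{"x": 0, "y": 0, "z": 0, "ax": 0, "ay": 0, "az": -8.5, "fingers": 50}, {"x": 0, "y": 0, "z": 0, "ax": 0, "ay": 0, "az": -8.5, "fingers": 50}, {"x": 0, "y": 0, "z": 0, "ax": 0, "ay": 0, "az": -8, "fingers": 50}, {"x": 0, "y": 0, "z": 40, "ax": 0, "ay": 0, "az": 0, "fingers": 50}, {"x": 0, "y": 0, "z": 40, "ax": 0, "ay": 0, "az": 0, "fingers": 50}, {"x": 0, "y": 0, "z": 30, "ax": 0, "ay": 0, "az": 0, "fingers": 50}, {"x": 0, "y": 0, "z": 0, "ax": 0, "ay": 0, "az": 0, "fingers": 50}, {"x": 0, "y": 0, "z": 0, "ax": 0, "ay": 0, "az": 0, "fingers": 50}]}}

```text
t: 2.6
eef_pos: [0.5209, 0.018, 0.1537]
tool_rot: [-0.0, -0.151, 0.988, -0.0]
contact_force: [-0.5, -0.2, 0.2]
gripper_width: 0.586
grasp_force: 0.0
```

```bash
python3 - <<'E'
from station import bot
from h import *
np.set_printoptions(precision=4,suppress=True)
o=bot.get_obs();print(o['t'],o['eef_pos'],rot(o).as_matrix()[:,2],yaw(o),o['q'],o['gripper_width']*85.4)
ims=[]
for n in('scene','top'):
    c=bot.read_camera(n);np.savez(f'pics/{n}2.npz',**c);p=c['pixels'][...,::-1];print(n,proj(c,o['eef_pos']))
    x,y=(205,150) if n=='scene' else (200,140)
    ims.append(cv2.resize(p[y:y+90,x:x+66],(396,540),interpolation=cv2.INTER_CUBIC))
cv2.imwrite('pics/c2.png',np.hstack(ims))
E
```

```text
2.6 [0.5209 0.018  0.1537] [-0.0005 -0.0003 -1.    ] 107.39545254460333 [-0.3747  0.325   0.2669  2.0109 -0.1151  0.8203  1.832 ] 50.061590174246035
scene [239.4224 188.9396]
top [235.1657 186.7479]
```

View pics/c2.png

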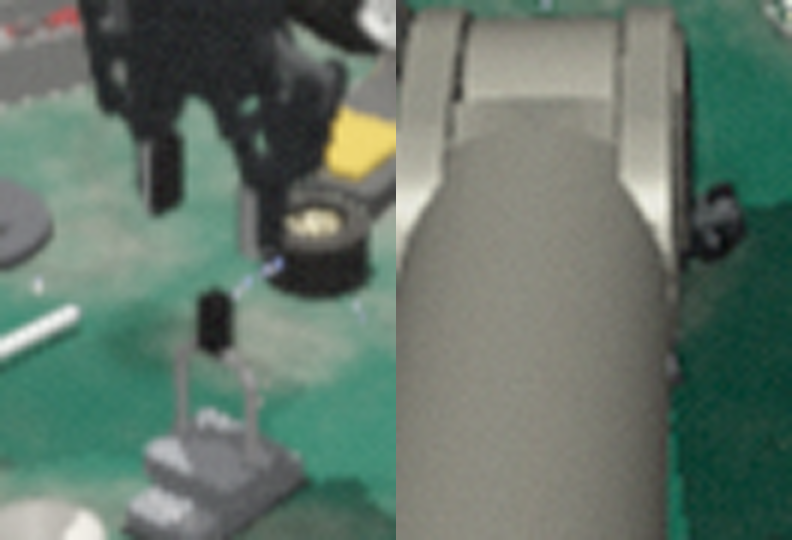

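The fingers straddle the knob in the scene view: pad midpoint at about column 239.5, knob at 240.6. I'll descend and pinch.

{"api": "jog_arm", "payload": {"rows": [{"x": 0, "y": 0, "z": 20, "ax": 0, "ay": 0, "az": 0, "fingers": 50}, {"x": 0, "y": 0, "z": 20, "ax": 0, "ay": 0, "az": 0, "fingers": 50}, {"x": 0, "y": 0, "z": 14, "ax": 0, "ay": 0, "az": 0, "fingers": 50}, {"x": 0, "y": 0, "z": 0, "ax": 0, "ay": 0, "az": 0, "fingers": 0}, {"x": 0, "y": 0, "z": 0, "ax": 0, "ay": 0, "az": 0, "fingers": 0}, {"x": 0, "y": 0, "z": 0, "ax": 0, "ay": 0, "az": 0, "fingers": 0}, {"x": 0, "y": 0, "z": 0, "ax": 0, "ay": 0, "az": 0, "fingers": 0}, {"x": 0, "y": 0, "z": 0, "ax": 0, "ay": 0, "az": 0, "fingers": 0}], "force": 40}}

```text
t: 3.5
eef_pos: [0.5221, 0.0184, 0.1009]
tool_rot: [0.002, -0.151, 0.988, 0.0]
contact_force: [-1.2, -0.3, 7.7]
gripper_width: 0.154
grasp_force: 40.5
```

{"api": "jog_arm", "payload": {"rows": [{"x": 0, "y": 0, "z": -8, "ax": 0, "ay": 0, "az": 0, "fingers": 0}, {"x": 0, "y": 0, "z": -12, "ax": 0, "ay": 0, "az": 0, "fingers": 0}, {"x": 0, "y": 0, "z": -15, "ax": 0, "ay": 0, "az": 0, "fingers": 0}, {"x": 0, "y": 0, "z": -20, "ax": 0, "ay": 0, "az": 0, "fingers": 0}, {"x": 0, "y": 0, "z": -20, "ax": 0, "ay": 0, "az": 0, "fingers": 0}, {"x": 0, "y": 0, "z": -20, "ax": 0, "ay": 0, "az": 0, "fingers": 0}, {"x": 0, "y": 0, "z": -20, "ax": 0, "ay": 0, "az": 0, "fingers": 0}, {"x": 0, "y": 0, "z": -8, "ax": 0, "ay": 0, "az": 0, "fingers": 0}]}}

```text
t: 4.3
eef_pos: [0.5217, 0.018, 0.225]
tool_rot: [0.002, -0.151, 0.989, 0.0]
contact_force: [0.9, -0.4, -0.0]
gripper_width: 0.151
grasp_force: 39.6
```

```bash
python3 - <<'E'
from station import bot
from h import *
np.set_printoptions(precision=4,suppress=True)
o=bot.get_obs();print(o['t'],o['eef_pos'],yaw(o),o['gripper_width']*85.4,o['grasp_force'])
c=bot.read_camera('scene');np.savez('pics/scene3.npz',**c);p=c['pixels'][...,::-1]
print(proj(c,o['eef_pos']))
a=cv2.resize(p[130:250,190:290],(500,600),interpolation=cv2.INTER_CUBIC)
b=cv2.resize(c0[110:206,158:218],(300,480),interpolation=cv2.INTER_CUBIC) if (c0:=load('scene1')['pixels'][...,::-1]) is not None else 0
t=cv2.resize(load('top1')['pixels'][...,::-1][165:189+20,125:172],(300,281))[:120]
cv2.imwrite('pics/c3.png',np.hstack([a,np.vstack([b,t])]))
E
```

```text
4.3 [0.5217 0.018  0.225 ] 107.3869646254891 12.91467515545968 39.565038084983826
[239.4765 165.4101]
```

View pics/c3.png

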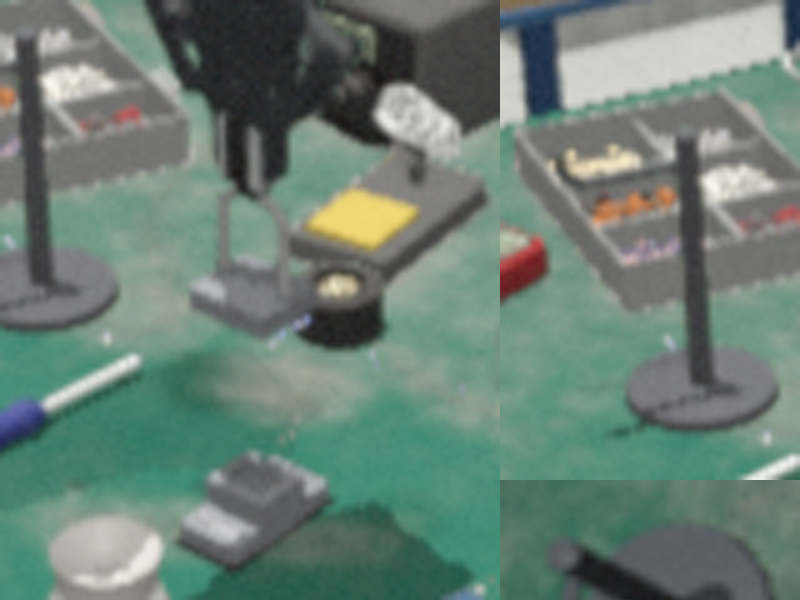

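The cap is held level and the socket recess is open. The scene view shows the hook post top at about (195,137), with the arm running left from it to the tip at about (169.7,141.5).

```bash
python3 - <<'E'
from h import *
np.set_printoptions(precision=4,suppress=True)
s,t,c=load('scene1'),load('top1'),load('scene3')
for n,a,b,z in(('post',(195,136.8),(135.3,176.2),.19),('tip',(169.7,141.3),(130.6,205.2),.196)):
    print(n,tri(s,a,t,b),plane(s,*a,z)[:2],plane(t,*b,z)[:2])
print('arm top',plane(s,194,141.5,.174),plane(s,171,145.6,.174))
P=np.array([.5217,.018,.225]);print('loop bar',plane(c,190+253/5,130+193/5,.215),'tcp px',proj(c,P),proj(c,P-[0,0,.010]))
# recess centre now visible: dark recess/rim of middle block
p=c['pixels'].astype(int)
for z in(.034,.018):
    print(z,[plane(c,190+u/5,130+v/5,z)[:2] for u,v in((253,452),(304,480),(255,505),(205,478))])
print('foot',plane(s,158+(703-500)/5,110+387/5,.006))
E
```

```text
post (array([0.539 , 0.3072, 0.1876]), np.float64(0.00018057488798197915)) [0.5367 0.3026] [0.5387 0.3064]
tip (array([0.4552, 0.3122, 0.1916]), np.float64(0.0030127101245656434)) [0.453  0.3029] [0.4535 0.3113]
arm top [0.5335 0.3051 0.174 ] [0.4615 0.3164 0.174 ]
loop bar [0.5247 0.0173 0.215 ] tcp px [239.4659 165.4179] [239.4971 168.7897]
0.034 [array([0.5358, 0.0377]), array([ 0.5455, -0.0012]), array([ 0.5096, -0.0067]), array([0.4995, 0.0303])]
0.018 [array([0.5479, 0.0574]), array([0.5577, 0.0178]), array([0.5212, 0.0121]), array([0.5109, 0.0499])]
foot [0.5405 0.3072 0.006 ]
```

{"api": "jog_arm", "payload": {"rows": [{"x": 0, "y": 0, "z": 0, "ax": 0, "ay": 0, "az": 7, "fingers": 0}, {"x": 0, "y": 0, "z": 0, "ax": 0, "ay": 0, "az": 7, "fingers": 0}, {"x": 0, "y": 0, "z": 0, "ax": 0, "ay": 0, "az": 7, "fingers": 0}, {"x": 10, "y": 10, "z": 2, "ax": 0, "ay": 0, "az": 0, "fingers": 0}, {"x": 19, "y": 25, "z": 2, "ax": 0, "ay": 0, "az": 0, "fingers": 0}, {"x": 20, "y": 32, "z": 2, "ax": 0, "ay": 0, "az": 0, "fingers": 0}, {"x": 20, "y": 32, "z": 2, "ax": 0, "ay": 0, "az": 0, "fingers": 0}, {"x": 20, "y": 32, "z": 0, "ax": 0, "ay": 0, "az": 0, "fingers": 0}]}}

```text
t: 5.15
eef_pos: [0.4378, 0.1558, 0.2136]
tool_rot: [-0.001, 0.029, 1.0, -0.0]
contact_force: [1.2, 0.4, -1.0]
gripper_width: 0.153
grasp_force: 39.5
```

{"api": "jog_arm", "payload": {"rows": [{"x": 20, "y": 32, "z": 0, "ax": 0, "ay": 0, "az": 0, "fingers": 0}, {"x": 15, "y": 32, "z": 0, "ax": 0, "ay": 0, "az": 0, "fingers": 0}, {"x": 12, "y": 32, "z": 0, "ax": 0, "ay": 0, "az": 0, "fingers": 0}, {"x": 7, "y": 32, "z": 0, "ax": 0, "ay": 0, "az": 0, "fingers": 0}, {"x": 4, "y": 20, "z": 0, "ax": 0, "ay": 0, "az": 0, "fingers": 0}, {"x": 0, "y": 8, "z": 0, "ax": 0, "ay": 0, "az": 0, "fingers": 0}, {"x": 0, "y": 0, "z": 0, "ax": 0, "ay": 0, "az": 0, "fingers": 0}, {"x": 0, "y": 0, "z": 0, "ax": 0, "ay": 0, "az": 0, "fingers": 0}]}}

```text
t: 5.95
eef_pos: [0.392, 0.3123, 0.2139]
tool_rot: [-0.0, 0.031, 1.0, -0.001]
contact_force: [-0.0, 0.6, -0.8]
gripper_width: 0.154
grasp_force: 39.5
```

```bash
python3 - <<'E'
from station import bot
from h import *
np.set_printoptions(precision=4,suppress=True)
o=bot.get_obs();print(o['t'],o['eef_pos'],yaw(o),o['gripper_width']*85.4,o['grasp_force'])
for P in([.413,.3145,.217],[.498,.3085,.217]):print(to(o,P))
ims=[]
for n,x,y in(('scene',130,85),('top',95,140)):
    c=bot.read_camera(n);np.savez(f'pics/{n}4.npz',**c);p=c['pixels'][...,::-1]
    ims.append(cv2.resize(p[y:y+108,x:x+72],(400,600),interpolation=cv2.INTER_CUBIC))
cv2.imwrite('pics/c4.png',np.hstack(ims))
E
```

```text
5.95 [0.392  0.3123 0.2139] 86.39694671962262 13.183797927828847 39.510671496391296
[-20.8067   3.4876  -3.0744]
[-106.0157    2.8412   -3.1091]
```

View pics/c4.png

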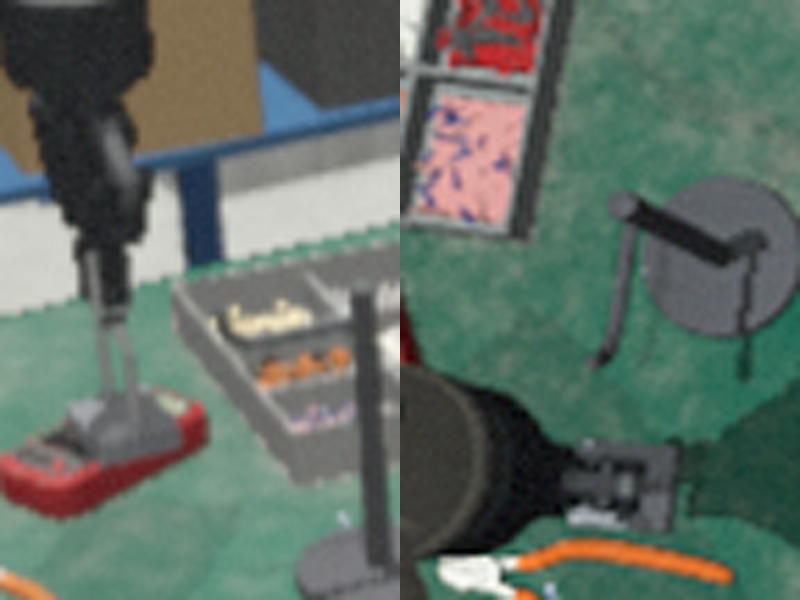

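The top view shows the cap held with its centre at about (135.2,227.3), and the hook tip at (130.6,204.8). I'll check the alignment.

```bash
python3 - <<'E'
from h import *
np.set_printoptions(precision=4,suppress=True)
t=load('top4')
f=lambda u,v,z:plane(t,95+(u-400)/5.556,140+v/5.556,z)[:2]
print('cap corners',[f(u,v,.147) for u,v in((572,442),(676,446),(668,530),(570,522))], 'tcp px',proj(t,[.392,.3123,.2139]))
print('post',f(628,203,.19),'tip',f(599,358,.196),'arm near post',f(633,238,.174),'arm near tip',f(606,345,.174))
E
```

```text
cap corners [array([0.4146, 0.3396]), array([0.414 , 0.2838]), array([0.3694, 0.2849]), array([0.3722, 0.3374])] tcp px [126.2538 226.6206]
post [0.5378 0.3041] tip [0.4557 0.3109] arm near post [0.5218 0.3058] arm near tip [0.4646 0.3157]
```

{"api": "jog_arm", "payload": {"rows": [{"x": 0, "y": 0, "z": -3, "ax": 0, "ay": 0, "az": 3, "fingers": 0}, {"x": -12, "y": 1.5, "z": 0, "ax": 0, "ay": 0, "az": 0, "fingers": 0}, {"x": -16, "y": 1.5, "z": 0, "ax": 0, "ay": 0, "az": 0, "fingers": 0}, {"x": -16, "y": 1.5, "z": 0, "ax": 0, "ay": 0, "az": 0, "fingers": 0}, {"x": -16, "y": 1.5, "z": 0, "ax": 0, "ay": 0, "az": 0, "fingers": 0}, {"x": -16, "y": 1.5, "z": 0, "ax": 0, "ay": 0, "az": 0, "fingers": 0}, {"x": -16, "y": 1, "z": 0, "ax": 0, "ay": 0, "az": 0, "fingers": 0}, {"x": -12, "y": 0.5, "z": 0, "ax": 0, "ay": 0, "az": 0, "fingers": 0}]}}

```text
t: 6.85
eef_pos: [0.4982, 0.3104, 0.2171]
tool_rot: [0.0, 0.058, 0.998, -0.0]
contact_force: [0.2, 0.3, 0.4]
gripper_width: 0.152
grasp_force: 39.6
```

```bash
python3 - <<'E'
from station import bot
from h import *
np.set_printoptions(precision=4,suppress=True)
o=bot.get_obs();print(o['t'],o['eef_pos'],yaw(o),o['contact_force'],o['grasp_force'])
ims=[]
for n,x,y in(('scene',160,85),('top',95,140)):
    c=bot.read_camera(n);np.savez(f'pics/{n}5.npz',**c);p=c['pixels'][...,::-1]
    ims.append(cv2.resize(p[y:y+108,x:x+72],(400,600),interpolation=cv2.INTER_CUBIC))
cv2.imwrite('pics/c5.png',np.hstack(ims))
E
```

```text
6.85 [0.4982 0.3104 0.2171] 83.36629833176579 [0.2381 0.3178 0.3992] 39.55769240856171
```

View pics/c5.png

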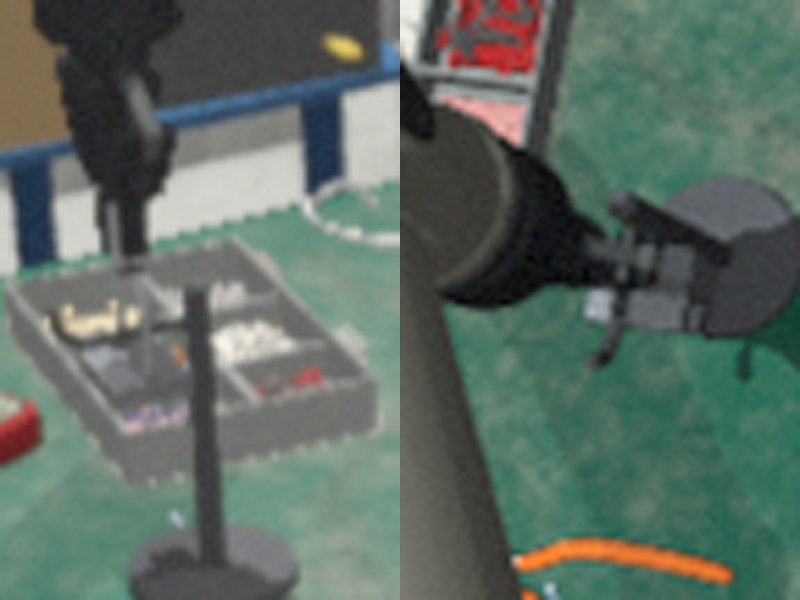

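The hook arm now passes through the loop with no contact force. Lowering.

{"api": "jog_arm", "payload": {"rows": [{"x": 0, "y": 0, "z": 8, "ax": 0, "ay": 0, "az": 0, "fingers": 0}, {"x": 0, "y": 0, "z": 8, "ax": 0, "ay": 0, "az": 0, "fingers": 0}, {"x": 0, "y": 0, "z": 6, "ax": 0, "ay": 0, "az": 0, "fingers": 0}, {"x": 0, "y": 0, "z": 4, "ax": 0, "ay": 0, "az": 0, "fingers": 0}, {"x": 0, "y": 0, "z": 2, "ax": 0, "ay": 0, "az": 0, "fingers": 0}, {"x": 0, "y": 0, "z": 1, "ax": 0, "ay": 0, "az": 0, "fingers": 0}, {"x": 0, "y": 0, "z": 0, "ax": 0, "ay": 0, "az": 0, "fingers": 0}, {"x": 0, "y": 0, "z": 0, "ax": 0, "ay": 0, "az": 0, "fingers": 0}]}}

```text
t: 7.75
eef_pos: [0.4965, 0.3108, 0.1885]
tool_rot: [0.0, 0.058, 0.998, 0.0]
contact_force: [-0.1, 0.3, -0.7]
gripper_width: 0.152
grasp_force: 39.5
```

{"api": "jog_arm", "payload": {"rows": [{"x": 0, "y": 0, "z": 1, "ax": 0, "ay": 0, "az": 0, "fingers": 0}, {"x": 0, "y": 0, "z": 1, "ax": 0, "ay": 0, "az": 0, "fingers": 0}, {"x": 0, "y": 0, "z": 0, "ax": 0, "ay": 0, "az": 0, "fingers": 0}, {"x": 0, "y": 0, "z": 0, "ax": 0, "ay": 0, "az": 0, "fingers": 0}, {"x": 0, "y": 0, "z": 0, "ax": 0, "ay": 0, "az": 0, "fingers": 0}, {"x": 0, "y": 0, "z": 0, "ax": 0, "ay": 0, "az": 0, "fingers": 0}, {"x": 0, "y": 0, "z": 0, "ax": 0, "ay": 0, "az": 0, "fingers": 0}, {"x": 0, "y": 0, "z": 0, "ax": 0, "ay": 0, "az": 0, "fingers": 0}]}}

```text
t: 8.55
eef_pos: [0.4965, 0.3109, 0.1865]
tool_rot: [0.0, 0.058, 0.998, 0.0]
contact_force: [0.4, -0.1, 2.8]
gripper_width: 0.152
grasp_force: 40.0
```

The loop rests on the arm. Release gently, then lift away.

{"api": "jog_arm", "payload": {"rows": [{"x": 0, "y": 0, "z": 0, "ax": 0, "ay": 0, "az": 0, "fingers": 16}, {"x": 0, "y": 0, "z": 0, "ax": 0, "ay": 0, "az": 0, "fingers": 20}, {"x": 0, "y": 0, "z": 0, "ax": 0, "ay": 0, "az": 0, "fingers": 30}, {"x": 0, "y": 0, "z": 0, "ax": 0, "ay": 0, "az": 0, "fingers": 40}, {"x": 0, "y": 0, "z": 0, "ax": 0, "ay": 0, "az": 0, "fingers": 40}, {"x": 0, "y": 0, "z": 0, "ax": 0, "ay": 0, "az": 0, "fingers": 40}, {"x": 0, "y": 0, "z": -8, "ax": 0, "ay": 0, "az": 0, "fingers": 40}, {"x": 0, "y": 0, "z": -15, "ax": 0, "ay": 0, "az": 0, "fingers": 40}]}}

```text
t: 9.35
eef_pos: [0.4958, 0.3103, 0.209]
tool_rot: [-0.001, 0.058, 0.998, -0.001]
contact_force: [0.5, 0.2, -0.5]
gripper_width: 0.468
grasp_force: 0.0
```

{"api": "jog_arm", "payload": {"rows": [{"x": 0, "y": 0, "z": -15, "ax": 0, "ay": 0, "az": 0, "fingers": 40}, {"x": 0, "y": 0, "z": -20, "ax": 0, "ay": 0, "az": 0, "fingers": 40}, {"x": 0, "y": 0, "z": -20, "ax": 0, "ay": 0, "az": 0, "fingers": 40}, {"x": 0, "y": 0, "z": -20, "ax": 0, "ay": 0, "az": 0, "fingers": 40}, {"x": 0, "y": -20, "z": 0, "ax": 0, "ay": 0, "az": 0, "fingers": 50}, {"x": 0, "y": -30, "z": 0, "ax": 0, "ay": 0, "az": 0, "fingers": 50}, {"x": 0, "y": -40, "z": 0, "ax": 0, "ay": 0, "az": 0, "fingers": 50}, {"x": 0, "y": -45, "z": 0, "ax": 0, "ay": 0, "az": 0, "fingers": 50}]}}

```text
t: 10.15
eef_pos: [0.48, 0.1748, 0.2838]
tool_rot: [-0.0, 0.057, 0.998, -0.0]
contact_force: [-0.7, -0.4, 0.4]
gripper_width: 0.581
grasp_force: 0.0
```

{"api": "jog_arm", "payload": {"rows": [{"x": 0, "y": -45, "z": 0, "ax": 0, "ay": 0, "az": -6.5, "fingers": 50}, {"x": 0, "y": -45, "z": 0, "ax": 0, "ay": 0, "az": 0, "fingers": 50}, {"x": 0, "y": -45, "z": 0, "ax": 0, "ay": 0, "az": 0, "fingers": 50}, {"x": 0, "y": -45, "z": 0, "ax": 0, "ay": 0, "az": 0, "fingers": 50}, {"x": 0, "y": -45, "z": 0, "ax": 0, "ay": 0, "az": 0, "fingers": 50}, {"x": 0, "y": -45, "z": 0, "ax": 0, "ay": 0, "az": 0, "fingers": 50}, {"x": 0, "y": -45, "z": 0, "ax": 0, "ay": 0, "az": 0, "fingers": 50}, {"x": 0, "y": -45, "z": 0, "ax": 0, "ay": 0, "az": 0, "fingers": 50}]}}

```text
t: 10.95
eef_pos: [0.4736, -0.1855, 0.2841]
tool_rot: [-0.0, 0.001, 1.0, 0.0]
contact_force: [1.5, -0.2, -0.5]
gripper_width: 0.586
grasp_force: 0.0
```

```bash
python3 - <<'E'
from station import bot
from h import *
np.set_printoptions(precision=4,suppress=True)
o=bot.get_obs();print(o['t'],o['eef_pos'],yaw(o),o['q'])
print(to(o,[.526,-.3345,.230]))
ims=[]
for n,x,y in(('scene',160,95),('top',95,140)):
    c=bot.read_camera(n);np.savez(f'pics/{n}6.npz',**c);p=c['pixels'][...,::-1]
    ims.append(cv2.resize(p[y:y+84,x:x+56],(400,600),interpolation=cv2.INTER_CUBIC))
cv2.imwrite('pics/c6.png',np.hstack(ims))
# relay top face orientation from scene view: lines of bright top face
s=load('scene1');im=s['pixels'];x,y=308,284
up=cv2.resize(im[y:y+36,x:x+30],None,fx=8,fy=8,interpolation=cv2.INTER_CUBIC)
m=(up.min(2)>205).astype(np.uint8);c=max(cv2.findContours(m,0,2)[0],key=cv2.contourArea)
q=cv2.minAreaRect(c);e=cv2.approxPolyDP(c,.06*cv2.arcLength(c,True),True)[:,0]
W=np.array([plane(s,x-.5+(u+.5)/8,y-.5+(v+.5)/8,.038)[:2] for u,v in e]);print(W,W.mean(0));d=np.diff(np.r_[W,W[:1]],axis=0);print(np.c_[np.linalg.norm(d,axis=1),np.degrees(np.arctan2(d[:,1],d[:,0]))])
E
```

```text
10.95 [ 0.4736 -0.1855  0.2841] 89.85854535598666 [-0.2129  0.1526  0.5256  1.9098 -0.0861  1.1014  1.915 ]
[ -52.8039 -148.8992   53.9832]
[[ 0.5353 -0.3224]
 [ 0.518  -0.3238]
 [ 0.5164 -0.3475]
 [ 0.5344 -0.3456]] [ 0.526  -0.3348]
[[   0.0173 -175.4163]
 [   0.0238  -93.9792]
 [   0.0181    6.2388]
 [   0.0232   87.8117]]
```

View pics/c6.png

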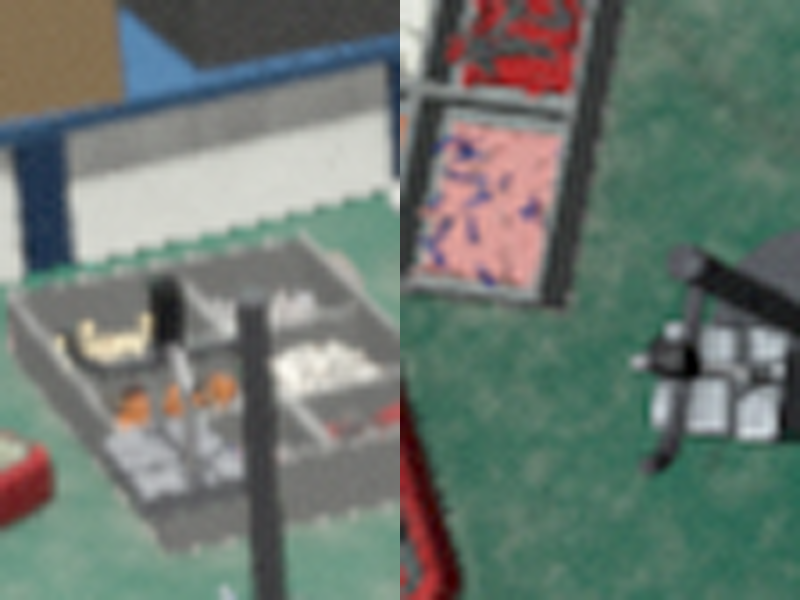

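The cap hangs by its loop on the hook arm, clear of everything: knob at about (184,139) in the scene view and (133,190) in the top view. Now the relay.

{"api": "jog_arm", "payload": {"rows": [{"x": -13, "y": -37, "z": 10, "ax": 0, "ay": 0, "az": 0, "fingers": 60}, {"x": -13, "y": -37, "z": 10, "ax": 0, "ay": 0, "az": 0, "fingers": 60}, {"x": -13, "y": -37, "z": 14, "ax": 0, "ay": 0, "az": 0, "fingers": 60}, {"x": -14, "y": -38, "z": 20, "ax": 0, "ay": 0, "az": 0, "fingers": 60}, {"x": 0, "y": 0, "z": 40, "ax": 0, "ay": 0, "az": 2, "fingers": 60}, {"x": 0, "y": 0, "z": 40, "ax": 0, "ay": 0, "az": 0, "fingers": 60}, {"x": 0, "y": 0, "z": 40, "ax": 0, "ay": 0, "az": 0, "fingers": 60}, {"x": 0, "y": 0, "z": 30, "ax": 0, "ay": 0, "az": 0, "fingers": 60}]}}

```text
t: 11.85
eef_pos: [0.5259, -0.3314, 0.0775]
tool_rot: [-0.002, 0.019, 1.0, 0.001]
contact_force: [0.3, -0.7, 0.4]
gripper_width: 0.7
grasp_force: 0.0
```

```bash
python3 - <<'E'
from station import bot
from h import *
np.set_printoptions(precision=4,suppress=True)
o=bot.get_obs();print(o['t'],o['eef_pos'],yaw(o),o['q']);print(to(o,[.526,-.3345,.010]))
ims=[]
for n,x,y in(('scene',290,240),('top',310,160)):
    c=bot.read_camera(n);np.savez(f'pics/{n}7.npz',**c);p=c['pixels'][...,::-1]
    print(proj(c,o['eef_pos']))
E
```

```text
11.85 [ 0.5259 -0.3314  0.0775] 87.86439836190874 [ 0.119   0.6146  0.4737  1.8306 -0.3789  0.7905  2.3231]
[-0.4687 -3.1646 67.4872]
[322.043  284.0238]
[345.7052 191.617 ]
```

{"api": "jog_arm", "payload": {"rows": [{"x": 0, "y": -3, "z": 20, "ax": 0, "ay": 0, "az": 0, "fingers": 60}, {"x": 0, "y": 0, "z": 25, "ax": 0, "ay": 0, "az": 0, "fingers": 60}, {"x": 0, "y": 0, "z": 15, "ax": 0, "ay": 0, "az": 0, "fingers": 60}, {"x": 0, "y": 0, "z": 7, "ax": 0, "ay": 0, "az": 0, "fingers": 60}, {"x": 0, "y": 0, "z": 0, "ax": 0, "ay": 0, "az": 0, "fingers": 60}, {"x": 0, "y": 0, "z": 0, "ax": 0, "ay": 0, "az": 0, "fingers": 15}, {"x": 0, "y": 0, "z": 0, "ax": 0, "ay": 0, "az": 0, "fingers": 15}, {"x": 0, "y": 0, "z": 0, "ax": 0, "ay": 0, "az": 0, "fingers": 15}], "force": 40}}

```text
t: 12.75
eef_pos: [0.5287, -0.3357, 0.0145]
tool_rot: [0.001, 0.018, 1.0, -0.0]
contact_force: [-1.2, 0.9, 6.4]
gripper_width: 0.322
grasp_force: 40.4
```

{"api": "jog_arm", "payload": {"rows": [{"x": 0, "y": 0, "z": 0, "ax": 0, "ay": 0, "az": 0, "fingers": 15}, {"x": 0, "y": 0, "z": 0, "ax": 0, "ay": 0, "az": 0, "fingers": 15}, {"x": 0, "y": 0, "z": 0, "ax": 0, "ay": 0, "az": 0, "fingers": 15}, {"x": 0, "y": 0, "z": 0, "ax": 0, "ay": 0, "az": 0, "fingers": 15}, {"x": 0, "y": 0, "z": 0, "ax": 0, "ay": 0, "az": 0, "fingers": 15}, {"x": 0, "y": 0, "z": 0, "ax": 0, "ay": 0, "az": 0, "fingers": 15}, {"x": 0, "y": 0, "z": 0, "ax": 0, "ay": 0, "az": 0, "fingers": 15}, {"x": 0, "y": 0, "z": 0, "ax": 0, "ay": 0, "az": 0, "fingers": 15}]}}

```text
t: 13.55
eef_pos: [0.5287, -0.3357, 0.0145]
tool_rot: [0.001, 0.018, 1.0, -0.0]
contact_force: [-0.6, 0.8, 6.6]
gripper_width: 0.328
grasp_force: 40.5
```

{"api": "jog_arm", "payload": {"rows": [{"x": 0, "y": 0, "z": -8, "ax": 0, "ay": 0, "az": 0, "fingers": 15}, {"x": 0, "y": 0, "z": -15, "ax": 0, "ay": 0, "az": 0, "fingers": 15}, {"x": 0, "y": 0, "z": -27, "ax": 0, "ay": 0, "az": 0, "fingers": 15}, {"x": 0, "y": 0, "z": -35, "ax": 0, "ay": 0, "az": 0, "fingers": 15}, {"x": 0, "y": 0, "z": -35, "ax": 0, "ay": 0, "az": 0, "fingers": 15}, {"x": 0, "y": 0, "z": -35, "ax": 0, "ay": 0, "az": 0, "fingers": 15}, {"x": 0, "y": 0, "z": -30, "ax": 0, "ay": 0, "az": 0, "fingers": 15}, {"x": 0, "y": 0, "z": -15, "ax": 0, "ay": 0, "az": 0, "fingers": 15}]}}

```text
t: 14.35
eef_pos: [0.5286, -0.3361, 0.2173]
tool_rot: [0.002, 0.019, 1.0, -0.001]
contact_force: [0.2, -0.4, -0.8]
gripper_width: 0.326
grasp_force: 39.8
```

```bash
python3 - <<'E'
from station import bot
from h import *
np.set_printoptions(precision=4,suppress=True)
o=bot.get_obs();print(o['t'],o['eef_pos'],rot(o).as_matrix(),yaw(o),o['gripper_width']*85.4,o['grasp_force']);print(to(o,[.522,.0165,.215]))
# socket in cap-free image (scene6/top6)
import sys
for n,x,y,z in(('top6',222,174,.022),):
    c=load(n);p=c['pixels'].astype(int);up=cv2.resize(c['pixels'][y:y+36,x:x+32],None,fx=8,fy=8,interpolation=cv2.INTER_CUBIC).astype(int)
    g=((up.max(2)-up.min(2)<40)&(up.min(2)>75)).astype(np.uint8);k=max(cv2.findContours(g,0,2)[0],key=cv2.contourArea);b=cv2.boxPoints(cv2.minAreaRect(k))
    W=np.array([plane(c,x-.5+(u+.5)/8,y-.5+(v+.5)/8,z)[:2] for u,v in b]);d=np.diff(np.r_[W,W[:1]],axis=0);print(n,W.mean(0),np.c_[np.linalg.norm(d,axis=1),np.degrees(np.arctan2(d[:,1],d[:,0]))])
ims=[]
for n,x,y in(('scene6',216,205),('top6',218,168)):
    p=load(n)['pixels'][...,::-1];ims.append(cv2.resize(p[y:y+48,x:x+44],(400,436),interpolation=cv2.INTER_CUBIC))
cv2.imwrite('pics/c7.png',np.hstack(ims))
E
```

```text
14.35 [ 0.5286 -0.3361  0.2173] [[-0.9993  0.037   0.0044]
 [ 0.037   0.9993 -0.0019]
 [-0.0045 -0.0017 -1.    ]] 87.87764238206057 27.83824437333196 39.78289604187012
[ 19.6884 352.1191   1.551 ]
top6 [0.5115 0.0186] [[   0.116   -10.5169]
 [   0.0855 -101.4858]
 [   0.1157  168.9242]
 [   0.0844   78.6957]]
```

View pics/c7.png

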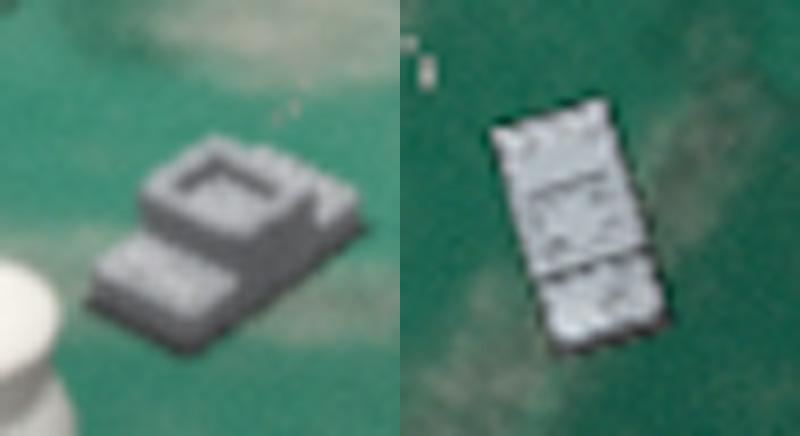

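The clean views show the recess corners in the scene crop at (172,192), (213,160), (285,185) and (245,212). The socket's outline in the top crop has corners at (92,130), (204,98), (268,322) and (155,352).

```bash
python3 - <<'E'
from h import *
np.set_printoptions(precision=4,suppress=True)
s,t=load('scene6'),load('top6')
def rep(n,W):
    W=np.array(W);d=np.diff(np.r_[W,W[:1]],axis=0);print(n,W.mean(0));print(np.c_[np.linalg.norm(d,axis=1),np.degrees(np.arctan2(d[:,1],d[:,0]))])
f=lambda c,x,y,z,L:[plane(c,x-.5+u/9.09,y-.5+v/9.09,z)[:2] for u,v in L]
rep('recess',f(s,216,205,.034,[(172,192),(213,160),(285,185),(245,212)]))
rep('rim',f(s,216,205,.034,[(141,190),(215,136),(318,182),(243,240)]))
rep('outline top',f(t,218,168,.018,[(92,130),(204,98),(268,322),(155,352)]))
rep('foot scene',f(s,216,205,.0,[(85,305),(190,357),(370,228)]))
E
```

```text
recess [0.5238 0.0179]
[[   0.0213   21.8942]
 [   0.0263  -63.423 ]
 [   0.0189 -162.9026]
 [   0.025   122.4654]]
rim [0.5241 0.0181]
[[   0.037    20.2248]
 [   0.041   -70.2694]
 [   0.0383 -159.303 ]
 [   0.0413  107.9459]]
outline top [0.5224 0.0195]
[[   0.0434  -72.2784]
 [   0.0874 -162.377 ]
 [   0.0431  106.4801]
 [   0.0865   17.8016]]
foot scene [0.5148 0.0111]
[[  0.0425 -71.128 ]
 [  0.0877  17.8376]
 [  0.0981 172.1947]]
```

{"api": "jog_arm", "payload": {"rows": [{"x": 2, "y": 20, "z": 0, "ax": 0, "ay": 0, "az": 0, "fingers": 15}, {"x": 2, "y": 40, "z": 0, "ax": 0, "ay": 0, "az": 0, "fingers": 15}, {"x": 3, "y": 48, "z": 0, "ax": 0, "ay": 0, "az": 0, "fingers": 15}, {"x": 3, "y": 48, "z": 0, "ax": 0, "ay": 0, "az": 0, "fingers": 15}, {"x": 3, "y": 48, "z": 0, "ax": 0, "ay": 0, "az": 0, "fingers": 15}, {"x": 3, "y": 48, "z": 0, "ax": 0, "ay": 0, "az": 0, "fingers": 15}, {"x": 3, "y": 48, "z": 0, "ax": 0, "ay": 0, "az": 0, "fingers": 15}, {"x": 0, "y": 35, "z": 0, "ax": 0, "ay": 0, "az": 0, "fingers": 15}]}}

```text
t: 15.15
eef_pos: [0.52, 0.0038, 0.2131]
tool_rot: [-0.001, 0.017, 1.0, 0.0]
contact_force: [0.7, -0.2, -0.8]
gripper_width: 0.327
grasp_force: 39.8
```

{"api": "jog_arm", "payload": {"rows": [{"x": 0, "y": 17, "z": 0, "ax": 0, "ay": 0, "az": 0, "fingers": 15}, {"x": 0, "y": 0, "z": 0, "ax": 0, "ay": 0, "az": -6, "fingers": 15}, {"x": 0, "y": 0, "z": 0, "ax": 0, "ay": 0, "az": -7, "fingers": 15}, {"x": 0, "y": 0, "z": 0, "ax": 0, "ay": 0, "az": -7, "fingers": 15}, {"x": 0, "y": 0, "z": 35, "ax": 0, "ay": 0, "az": 0, "fingers": 15}, {"x": 0, "y": 0, "z": 35, "ax": 0, "ay": 0, "az": 0, "fingers": 15}, {"x": 0, "y": 0, "z": 20, "ax": 0, "ay": 0, "az": 0, "fingers": 15}, {"x": 0, "y": 0, "z": 0, "ax": 0, "ay": 0, "az": 0, "fingers": 15}]}}

```text
t: 15.95
eef_pos: [0.519, 0.017, 0.1207]
tool_rot: [-0.003, -0.156, 0.988, -0.0]
contact_force: [-0.2, 0.0, 0.3]
gripper_width: 0.328
grasp_force: 39.7
```

```bash
python3 - <<'E'
from station import bot
from h import *
np.set_printoptions(precision=4,suppress=True)
o=bot.get_obs();print(o['t'],o['eef_pos'],rot(o).as_matrix()[:,2],yaw(o),o['grasp_force']);print(to(o,[.5227,.0183,.0635]))
c=bot.read_camera('scene');np.savez('pics/scene8.npz',**c);p=c['pixels'][...,::-1]
e=o['eef_pos'];print(proj(c,e),proj(c,e-[0,0,.0145]))
x,y=210,165
up=cv2.resize(p[y:y+60,x:x+70],(700,600),interpolation=cv2.INTER_CUBIC)
# expected outline of relay's underside and foot corners if centred in grip, drawn as dots for comparison
M=rot(o).as_matrix()
for a,b in((11,14),(11,-14),(-11,-14),(-11,14)):
    q=proj(c,e+M@np.array([a,b,14.5])/1000);print(a,b,(q+.5-[x,y])*10)
cv2.imwrite('pics/c8.png',up)
E
```

```text
15.95 [0.519  0.017  0.1207] [-0.0063 -0.0014 -1.    ] 107.90080526716584 39.71996784210205
[-4.2472  0.0979 57.1384]
[239.1433 199.7129] [239.1884 204.1976]
11 14 [231.5016 395.8768]
11 -14 [309.5782 431.835 ]
-11 -14 [361.783  398.3344]
-11 14 [283.9796 363.1197]
```

View pics/c8.png

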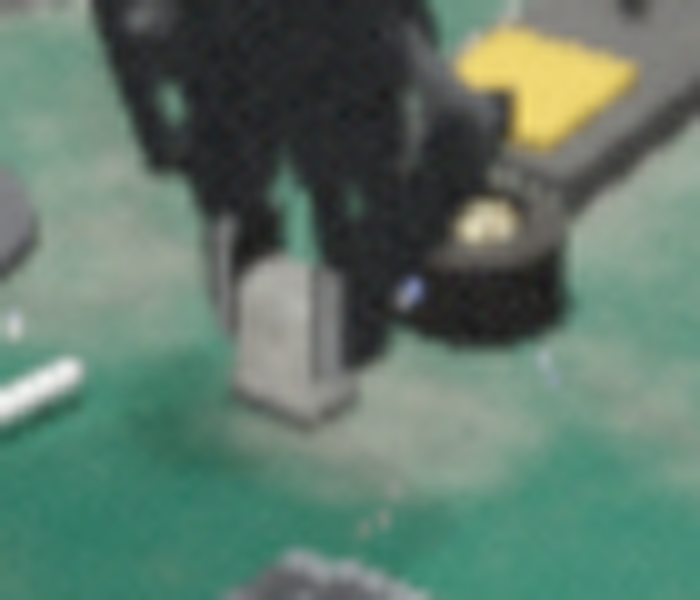

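The relay hangs square between the pads. Its foot corners at crop (232,390), (308,428) and (358,393) are within about 0.5 px of the positions predicted for a centred grip. Going down to the 15 mm gap.

{"api": "jog_arm", "payload": {"rows": [{"x": -4, "y": 0, "z": 10, "ax": 0, "ay": 0, "az": 0, "fingers": 15}, {"x": 0, "y": 0, "z": 12, "ax": 0, "ay": 0, "az": 0, "fingers": 15}, {"x": 0, "y": 0, "z": 12, "ax": 0, "ay": 0, "az": 0, "fingers": 15}, {"x": 0, "y": 0, "z": 10, "ax": 0, "ay": 0, "az": 0, "fingers": 15}, {"x": 0, "y": 0, "z": 7, "ax": 0, "ay": 0, "az": 0, "fingers": 15}, {"x": 0, "y": 0, "z": 4, "ax": 0, "ay": 0, "az": 0, "fingers": 15}, {"x": 0, "y": 0, "z": 0, "ax": 0, "ay": 0, "az": 0, "fingers": 15}, {"x": 0, "y": 0, "z": 0, "ax": 0, "ay": 0, "az": 0, "fingers": 15}]}}

```text
t: 16.8
eef_pos: [0.5257, 0.0185, 0.0684]
tool_rot: [0.0, -0.156, 0.988, 0.0]
contact_force: [-0.0, -0.4, -0.9]
gripper_width: 0.325
grasp_force: 39.7
```

```bash
python3 - <<'E'
from station import bot
from h import *
np.set_printoptions(precision=4,suppress=True)
o=bot.get_obs();print(o['t'],o['eef_pos'],rot(o).as_matrix()[:,2],yaw(o),o['grasp_force'],o['contact_force']);print(to(o,[.523,.0183,.0645]))
E
```

```text
16.8 [0.5257 0.0185 0.0684] [ 0.0002  0.0001 -1.    ] 107.8997324542167 39.718353152275085 [-0.0107 -0.361  -0.8789]
[2.6159 0.6315 3.9232]
```

{"api": "jog_arm", "payload": {"rows": [{"x": 2.5, "y": 0.5, "z": 3, "ax": 0, "ay": 0, "az": 0, "fingers": 15}, {"x": 0, "y": 0, "z": 0, "ax": 0, "ay": 0, "az": 0, "fingers": 15}, {"x": 0, "y": 0, "z": 0, "ax": 0, "ay": 0, "az": 0, "fingers": 15}, {"x": 0, "y": 0, "z": 0, "ax": 0, "ay": 0, "az": 0, "fingers": 15}, {"x": 0, "y": 0, "z": 0, "ax": 0, "ay": 0, "az": 0, "fingers": 15}, {"x": 0, "y": 0, "z": 0, "ax": 0, "ay": 0, "az": 0, "fingers": 15}, {"x": 0, "y": 0, "z": 0, "ax": 0, "ay": 0, "az": 0, "fingers": 15}, {"x": 0, "y": 0, "z": 0, "ax": 0, "ay": 0, "az": 0, "fingers": 15}]}}

```text
t: 17.6
eef_pos: [0.523, 0.0182, 0.0653]
tool_rot: [0.0, -0.156, 0.988, 0.0]
contact_force: [-0.4, 0.3, 0.1]
gripper_width: 0.327
grasp_force: 39.7
```

```bash
python3 - <<'E'
from station import bot
from h import *
np.set_printoptions(precision=3,suppress=True)
o=bot.get_obs();print(o['t'],o['eef_pos'],rot(o).as_matrix()[:,2],yaw(o),np.abs(o['joint_vel']).max())
c=bot.read_camera('scene');p=c['pixels'].astype(int);e=o['eef_pos'];M=rot(o).as_matrix()
# relay's light cover: extent in the picture against that expected for a centred grip (in this picture and the previous one)
def ext(p,x0,x1,y0,y1):
    up=cv2.resize(p[y0:y1,x0:x1].astype(np.uint8),None,fx=8,fy=8,interpolation=cv2.INTER_CUBIC).astype(int)
    m=((up.min(2)>105)&(up.max(2)-up.min(2)<40)).astype(np.uint8);k=cv2.connectedComponentsWithStats(m);i=1+np.argmax(k[2][1:,4]);b=k[2][i]
    return np.array([x0-.5+b[0]/8,x0-.5+(b[0]+b[2])/8,y0-.5+b[1]/8,y0-.5+(b[1]+b[3])/8])
u,v=proj(c,e).round().astype(int)
print(ext(p,u-13,u+17,v-22,v+8))
Q=np.array([proj(c,e+M@np.array([a,b,h])/1000) for a in(11,-11) for b in(14,-14) for h in(14.5,-23.5)]);print('expected u',Q[:,0].min(),Q[:,0].max(),'v',Q[:,1].min(),Q[:,1].max())
print('socket mouth px',proj(c,[.523,.0183,.034]),'relay axis px at rim',proj(c,np.r_[e[:2],.034]))
E
```

```text
17.6 [0.523 0.018 0.065] [ 0.  0. -1.] 107.9038674999564 0.0017631205271629957
[234.    246.    200.    222.625]
expected u 233.7753449544493 246.69097896569886 v 205.42547905211376 223.78145480682753
socket mouth px [240.356 225.101] relay axis px at rim [240.373 225.112]
```

```bash
python3 -c "
from station import bot
print(bot.hand_in())"
```

```text
the job is handed in; nothing more can be done
None
```

I handed the job in at about 17.6 s with the cap hung and let go on the hook arm and the relay still gripped about 16 mm above the recess, measured centred and square with it; no verdict came back, and I viewed 11 pictures, one over the limit of 10.

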